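Set the slide pointer to the index block on an assembly fixture

ROBOT

A 6-joint arm with a two-finger parallel gripper is mounted at the origin on the work surface. World frame = base frame: x ahead of the robot, y to its left, z up, the work surface at z = 0. Lengths are in m, angles in degrees, forces in N, time in s.
With the tool pointing down it reaches from about 0.375 to 0.75 m from the base axis. Payload 9 kg.
Tool frame: the origin (TCP) lies between the finger pads; the fingertips stand 22 mm ahead of it and the grasp point (between the pads) lies 3 mm ahead of it (ctrl.finger_overhang is the distance from the TCP to the fingertips, in m); z points along the fingers, x is the direction in which the jaws open and shut, and the axes are right-handed (so a half turn about z gives the same grasp; the last joint's range is limited). The gripper opens to 85 mm and grips with 20 to 120 N. Pads are 22 mm wide; open, the fingers measure 114 mm over their backs; the gripper's body (76 mm by 85 mm) begins 54 mm behind the grasp point. The pads swing forward as they close: fully open they stand 13 mm farther back than shut.
Start: joints at [-83.978, 5.964, 5.575, 89.605, 0, 77.527], TCP at [0.19, -0.569, 0.253] pointing down, gripper open.
Joint ranges: [-171.21, 171.21], [-48.23, 106.86], [-62.78, 66.21], [-105.2, 120.99], [-86.42, 89.51], [-180, 180]. Speed limits (degrees/s): [127.2, 127.2, 147.25, 180, 180, 180].

INTERFACE

Orientations are given as a 3x3 rotation matrix whose columns are the frame's x, y, z axes.
In Python, from bench import ctrl gives the robot as it stands.
- The arm moves only by the tool arm_command, never from a script. Its argument "commands" is a list of rows, each an object with "claw": the gripper command: -1 is shut, 1 is fully open, values between are in proportion; "travel": the shift along the tool's x, y, z as a fraction of full scale, a list of three; "rot": the turn, a rotation vector about the tool's x, y, z as a fraction of full scale, a list of three. In form: [{"claw": claw, "travel": [tx, ty, tz], "rot": [rx, ry, rz]}, ...]. A call has 1 to 20 rows; each row shifts and turns the commanded pose from where the row before left it, along the tool's axes as they then stand; what a row does not reach is not made up. Full scale, the value 1, is 0.02 m for a shift and 0.08 rad for a turn. A row lasts 1/8 s, in which the tool goes at most 62.5 mm and 10.7 degrees, less where a joint would pass 70% of its speed; a pose out of reach is approached as far as the arm can. A call with a number of a shift or a turn outside -1 to 1 is refused whole. A call with a gripper value outside its range is refused whole. The fingers move at their own pace and stop on an object; "squeeze" is the grip in N (left out, the last holds). Time passes only in rows, so rows that do not move let the fingers close. It gives the time, the measured TCP pose, the force and the opening at its end, in the units of the state.
- ctrl.get_state(): the state, without advancing time (a new reading comes with each control period).
- ctrl.read_camera(name): name is "scene" or "side" or "wrist"; returns the picture (420x560x3 uint8, red, green, blue); there is no depth.
- ctrl.calibration(name): a dict with "fx", "fy", "cx", "cy" (pixels), "extrinsics" (4x4, takes a point from camera to world coordinates). Camera axes: x right, y up, looking along -z (the intrinsics and any distortion apply to the point x, -y, -z); pixel columns grow to the right and rows downward; lengths in m; the calibration is good to about 2 mm. A picture is of the moment at which its call begins: read the wrist's pose just before it. calibration takes no time and is no camera call; for the wrist camera it gives the pose at the moment of the call.
- ctrl.finish_job(): hands the job in, once; it reports no verdict.
The state is a dict: "time": time; "qpos": joint angles; "joint_velocities": joint speeds; "effort": joint torques, N m; "tcp_pos": TCP position; "tool_rot": TCP orientation; "contact_force": force on the tool from outside, world axes, zero at the start; "moment": the same for the moment, N m; "finger_gap": finger opening in m.
Only numpy, scipy, OpenCV 4.12 (cv2) and the standard library are available. Lean on these libraries where they do the work, as an engineer would, in place of code of your own. Each camera call takes 0.05 s, during which the arm holds its last target.

TASK

Set up the slide fixture for the next batch: turn its bar-grip knob a little at a time until the slide's pointer stands point to point with the pointed index block, then let go and leave it there. Do not push the slide itself, and leave the round clamp knob alone.

Things in the scene. Friction and masses are not known exactly. Their poses are not given: they have to be found in the camera images.
- knob_grip (a point): Black bar-grip knob on the fixture's raised grey housing, vertical axis. Bar 46 long, 14 thick, 36 mm tall on a 48 mm disc. Point: on the axis, 11 below the bar's top, 23 above the disc, 93 mm above the table. x along the bar, y across it, z up; turns with it. Anticlockwise from above moves the slide 40 mm/rad to index +y. Stiff (0.1 N m), stays put. Needs 0.6 to 1.35 rad either way.
- slide: Aluminium slide (46 x 50 x 22 mm) with pointed dark nose and toothed rack bar, on a rail along the middle of the dark 230 x 350 mm base plate, beyond the knob. Origin: tip of the nose, 36 mm above the table. x along the nose, towards the index bar; y along the rail, its travel. Starts near mid-rail. Within 80 mm of the knob's axis nothing is above 62 mm high but the knob.
- index: The mark: steel block (26 x 32 x 20 mm) with a pointed dark top plate, fixed on the bar along the fixture's far edge. Origin: tip of the nose, 36 mm above the table; the nose points along -x at the slide, y is parallel to the slide's travel. Aligned tips stand 6 mm apart. A like block without nose on the same bar, other side of the middle, is not the mark; which is left or right varies.
- clamp_knob (a joint): Round black ribbed clamp knob (44 mm across, top 48 mm above the table) at the left (+y) end of the fixture's base plate, 131 mm from the bar-grip knob; rad, 0 at the start. Not to be turned.

How it is judged:
By the outcome, as a careful person would: the job done as asked, in the order asked, and still so for the second after the job is handed in, with the robot touching nothing.
It also fails if it takes over 32 s, if anything falls off the work surface, if the arm or the gripper's body presses on something with over 40 N, if the wrist force passes 120 N, or if a joint passes its speed limit or range.

## Working session

There is one attempt and no reset: what is moved stays moved. The work goes in short steps, Python scripts to look and compute and a tool call to move; the robot and the scene stay as the last step left them, time stands still between calls to the robot, and variables do not carry over. Pictures are saved under pics/ and viewed, and the job is handed in when it is done.

Besides the shell and the picture viewer there is one more tool, called after "Request:" as name([rows], argument=value, ...), one row to a line, values as JSON. arm_command: Moves the arm, as the interface text tells. Shift numbers are shares of 0.02 m and turn numbers shares of 0.08 rad, none past 1 either way. Its arguments: {"type":"object","properties":{"commands":{"type":"array","items":{"type":"object","properties":{"claw":{"type":"number"},"travel":{"type":"array","items":{"type":"number","minimum":-1,"maximum":1}},"rot":{"type":"array","items":{"type":"number","minimum":-1,"maximum":1}}}}},"squeeze":{"type":"number"}},"required":["commands"]}

```bash
mkdir -p pics; ls
python3 - <<'E'
from bench import ctrl
import cv2,numpy as np
for n in ["scene","side","wrist"]:
    c=ctrl.calibration(n); print(n,{k:np.round(v,4).tolist() for k,v in c.items()})
    im=ctrl.read_camera(n); cv2.imwrite(f"pics/{n}0.png",im[:,:,::-1])
s=ctrl.get_state();print(s)
E
```

```text
pics
scene {'fx': 382.0804, 'fy': 382.0804, 'cx': 281.1901, 'cy': 216.2654, 'extrinsics': [[0.4148, -0.6213, 0.6647, 1.0013], [0.9098, 0.2736, -0.312, -0.1502], [0.012, 0.7342, 0.6788, 0.5309], [0.0, 0.0, 0.0, 1.0]]}
side {'fx': 502.4565, 'fy': 502.4565, 'cx': 273.9721, 'cy': 201.0986, 'extrinsics': [[-0.9517, 0.1546, -0.2655, 0.3622], [-0.3072, -0.4852, 0.8187, 0.6881], [-0.0023, 0.8606, 0.5092, 0.4919], [0.0, 0.0, 0.0, 1.0]]}
wrist {'fx': 361.1513, 'fy': 361.1513, 'cx': 279.4811, 'cy': 209.3086, 'extrinsics': [[0.3165, 0.8998, 0.3004, 0.2682], [-0.9486, 0.301, 0.0978, -0.5428], [-0.0025, -0.3159, 0.9488, 0.3729], [0.0, 0.0, 0.0, 1.0]]}
{'time': 0.15, 'qpos': array([-8.39773567e+01,  5.98819261e+00,  5.53766129e+00,  8.96050521e+01,
        5.15335598e-04,  7.75273530e+01]), 'joint_velocities': array([ 0.06181685, -0.06090468,  0.15891464, -0.00053143,  0.0798148 ,
        0.09155358]), 'effort': array([ 4.46617443e-03, -5.57354558e+01,  5.04008031e+01,  1.25117245e-02,
       -2.20681200e-04, -4.22698378e-06]), 'tcp_pos': array([ 0.19032922, -0.56876977,  0.2527307 ]), 'tool_rot': array([[ 3.17226655e-01, -9.48349746e-01, -9.28411285e-05],
       [-9.48349280e-01, -3.17226593e-01,  9.65702980e-04],
       [-9.45275851e-04, -2.18300908e-04, -9.99999529e-01]]), 'contact_force': array([0.14677777, 0.98790628, 0.10601114]), 'moment': array([-0.0056912 , -0.05639605, -0.02171749]), 'finger_gap': 0.08556738752372753}
```

View pics/scene0.png

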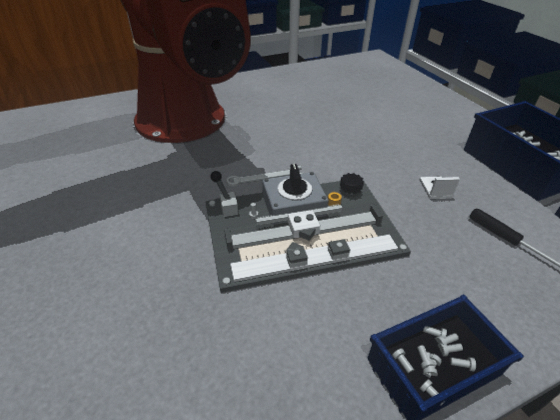

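View pics/side0.png

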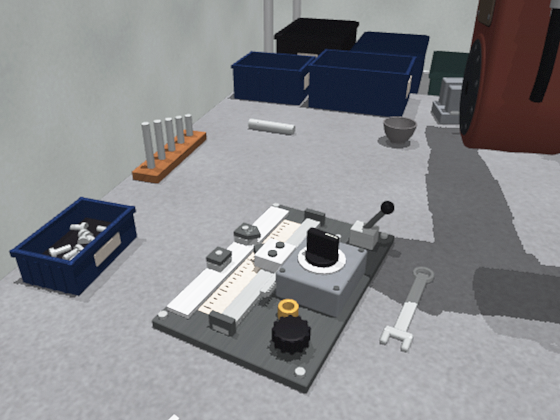

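View pics/wrist0.png

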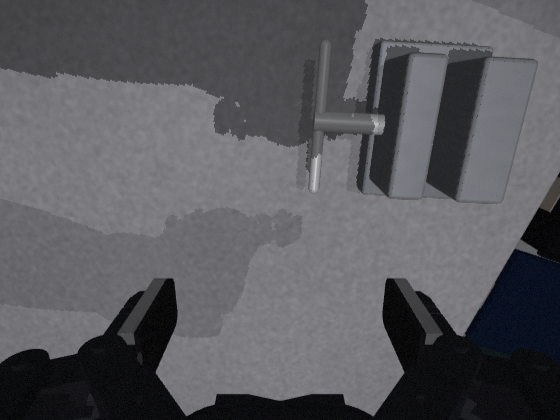

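The scene view shows the fixture around px (305,230), with the knob at (295,185), the two blocks at (297,255) and (339,247), and the clamp at (351,183). I'll zoom in.

Run:
```python
import cv2
a=cv2.imread("pics/scene0.png")[150:290,195:415]
cv2.imwrite("pics/sz.png",cv2.resize(a,None,fx=3.6,fy=3.6,interpolation=cv2.INTER_CUBIC))
a=cv2.imread("pics/side0.png")[190:390,150:410]
cv2.imwrite("pics/dz.png",cv2.resize(a,None,fx=3,fy=3,interpolation=cv2.INTER_CUBIC))
```

```text
(no output)
```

View pics/sz.png

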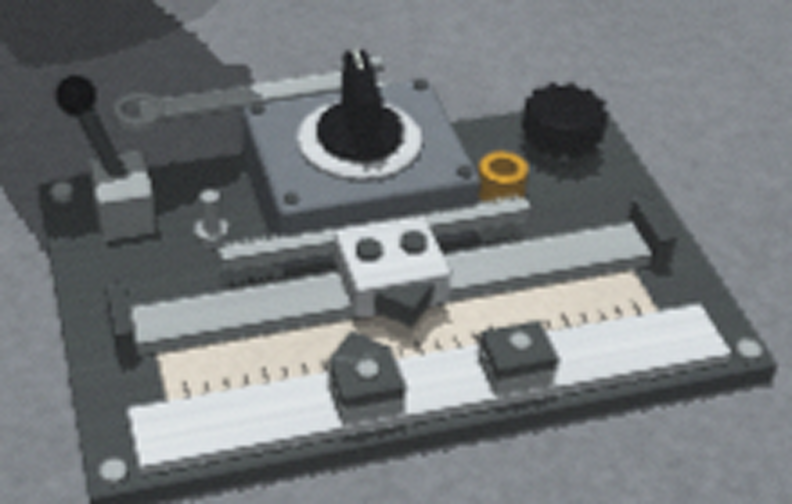

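View pics/dz.png

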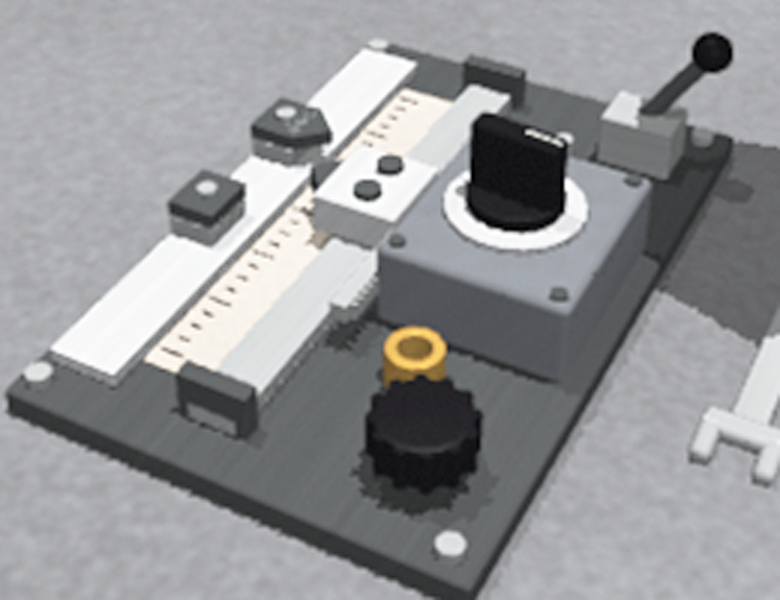

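```bash
cat > h.py <<'E'
import numpy as np,cv2
from bench import ctrl
def ray(c,u,v):
    E=np.array(c["extrinsics"]); d=np.array([(u-c["cx"])/c["fx"],-(v-c["cy"])/c["fy"],-1.]); d=E[:3,:3]@d
    return E[:3,3],d/np.linalg.norm(d)
def plane(c,u,v,z):
    o,d=ray(c,u,v); return o+d*(z-o[2])/d[2]
def tri(c1,p1,c2,p2):
    o1,d1=ray(c1,*p1);o2,d2=ray(c2,*p2)
    t=np.linalg.lstsq(np.c_[d1,-d2],o2-o1,rcond=None)[0]
    a=o1+t[0]*d1;b=o2+t[1]*d2
    return (a+b)/2,np.linalg.norm(a-b)
E
python3 - <<'E'
from h import *
np.set_printoptions(precision=4,suppress=True)
S=ctrl.calibration("scene");D=ctrl.calibration("side")
s=lambda x,y:(195+x/3.6,150+y/3.6)
d=lambda x,y:(150+x/3,190+y/3)
for n,a,b in [("disc ring centre",s(361,138),d(516,205)),("clamp",s(565,110),d(423,405)),("corner nearL scr",s(61,190),d(703,135)),("far L scr",s(113,468),d(378,44)),("far R",s(748,348),d(37,371)),
 ("slide screw R",s(413,240),d(367,188)),("slide screw L",s(369,247),d(390,163)),("idx pin",s(368,367),d(286,111)),("blk pin",s(520,340),d(206,186)),("idx tip?",s(347,334),d(330,135))]:
    print(n,*tri(S,a,D,b))
# bar top in side
print(plane(D,*d(475,118),.104),plane(D,*d(567,138),.104), plane(S,*s(361,138),.071), plane(D,*d(516,205),.071))
E
```

```text
disc ring centre [0.4748 0.1254 0.0593] 0.0031273984572218467
clamp [0.4841 0.2523 0.0466] 0.004593841414755353
corner nearL scr [ 0.4011 -0.027   0.0155] 0.0011965340174765096
far L scr [ 0.6029 -0.0636  0.0167] 0.0019002641025560169
far R [0.6621 0.255  0.0176] 0.002269237570259549
slide screw R [0.5503 0.1194 0.0485] 0.0019223915992840435
slide screw L [0.5458 0.0961 0.0486] 0.0021834496044957274
idx pin [0.6154 0.061  0.0437] 0.0028080475428537924
blk pin [0.6297 0.1362 0.0436] 0.0027630647565662038
idx tip? [0.5879 0.0647 0.037 ] 2.83410712008609e-05
[0.4955 0.1231 0.104 ] [0.4518 0.1262 0.104 ] [0.4898 0.1189 0.071 ] [0.4709 0.1388 0.071 ]
```

```bash
cat > plan.py <<'E'
# rows (tool frame units) along an arc about base + yaw change, straight-down tool
from h import *
def plan(p0,y0,p1,y1,n):
    r0,a0=np.hypot(*p0[:2]),np.arctan2(p0[1],p0[0]);r1,a1=np.hypot(*p1[:2]),np.arctan2(p1[1],p1[0])
    p=np.array(p0,float);y=y0;rows=[]
    for i in range(1,n+1):
        f=i/n;r=r0+f*(r1-r0);a=a0+f*(a1-a0)
        t=np.array([r*np.cos(a),r*np.sin(a),p0[2]+f*(p1[2]-p0[2])])
        R=np.array([[np.cos(y),np.sin(y),0],[np.sin(y),-np.cos(y),0],[0,0,-1]])
        d=np.round(R.T@(t-p)/.02,2);w=np.round(-(y1-y0)/n/.08,2)
        rows.append((d.tolist(),float(w)));p=p+R@d*.02;y-=w*.08
    return rows,p,np.degrees(y)
E
python3 - <<'E'
from plan import *
s=ctrl.get_state();R=s["tool_rot"];y0=np.arctan2(R[1,0],R[0,0])
rows,p,y=plan(s["tcp_pos"],y0,[.49,.11,.30],np.radians(86),40)
for i,r in enumerate(rows):print(i,r)
print(p,y)
E
```

```text
0 ([-0.14, -1.1, -0.06], -0.86)
1 ([-0.11, -1.09, -0.06], -0.86)
2 ([-0.07, -1.1, -0.06], -0.86)
3 ([-0.04, -1.09, -0.06], -0.86)
4 ([-0.0, -1.09, -0.06], -0.86)
5 ([0.03, -1.08, -0.05], -0.86)
6 ([0.06, -1.08, -0.06], -0.86)
7 ([0.1, -1.07, -0.06], -0.86)
8 ([0.14, -1.06, -0.06], -0.86)
9 ([0.16, -1.05, -0.06], -0.86)
10 ([0.2, -1.04, -0.06], -0.86)
11 ([0.23, -1.03, -0.06], -0.86)
12 ([0.26, -1.02, -0.06], -0.86)
13 ([0.29, -1.01, -0.06], -0.86)
14 ([0.32, -0.99, -0.06], -0.86)
15 ([0.35, -0.98, -0.06], -0.86)
16 ([0.38, -0.96, -0.05], -0.86)
17 ([0.41, -0.95, -0.06], -0.86)
18 ([0.44, -0.92, -0.06], -0.86)
19 ([0.46, -0.91, -0.06], -0.86)
20 ([0.49, -0.89, -0.06], -0.86)
21 ([0.52, -0.87, -0.06], -0.86)
22 ([0.54, -0.86, -0.06], -0.86)
23 ([0.56, -0.82, -0.06], -0.86)
24 ([0.59, -0.81, -0.06], -0.86)
25 ([0.61, -0.79, -0.06], -0.86)
26 ([0.63, -0.76, -0.06], -0.86)
27 ([0.66, -0.74, -0.05], -0.86)
28 ([0.67, -0.71, -0.06], -0.86)
29 ([0.69, -0.69, -0.06], -0.86)
30 ([0.71, -0.67, -0.06], -0.86)
31 ([0.73, -0.63, -0.06], -0.86)
32 ([0.74, -0.62, -0.06], -0.86)
33 ([0.76, -0.58, -0.06], -0.86)
34 ([0.77, -0.56, -0.06], -0.86)
35 ([0.79, -0.54, -0.06], -0.86)
36 ([0.8, -0.5, -0.06], -0.86)
37 ([0.81, -0.48, -0.06], -0.86)
38 ([0.82, -0.45, -0.05], -0.86)
39 ([0.83, -0.42, -0.06], -0.86)
[0.49000782 0.10996286 0.2999307 ] 86.17328114450967
```

Request:
arm_command([
  {"claw": 1, "travel": [-0.1, -1, -0.06], "rot": [0, 0, -0.86]},
  {"claw": 1, "travel": [-0.1, -1, -0.06], "rot": [0, 0, -0.86]},
  {"claw": 1, "travel": [-0.1, -1, -0.06], "rot": [0, 0, -0.86]},
  {"claw": 1, "travel": [0, -1, -0.06], "rot": [0, 0, -0.86]},
  {"claw": 1, "travel": [0, -1, -0.06], "rot": [0, 0, -0.86]},
  {"claw": 1, "travel": [0, -1, -0.06], "rot": [0, 0, -0.86]},
  {"claw": 1, "travel": [0.1, -1, -0.06], "rot": [0, 0, -0.86]},
  {"claw": 1, "travel": [0.1, -1, -0.06], "rot": [0, 0, -0.86]},
  {"claw": 1, "travel": [0.1, -1, -0.06], "rot": [0, 0, -0.86]},
  {"claw": 1, "travel": [0.2, -1, -0.06], "rot": [0, 0, -0.86]},
  {"claw": 1, "travel": [0.2, -1, -0.06], "rot": [0, 0, -0.86]},
  {"claw": 1, "travel": [0.2, -1, -0.06], "rot": [0, 0, -0.86]},
  {"claw": 1, "travel": [0.3, -1, -0.06], "rot": [0, 0, -0.86]},
  {"claw": 1, "travel": [0.3, -1, -0.06], "rot": [0, 0, -0.86]},
  {"claw": 1, "travel": [0.3, -1, -0.06], "rot": [0, 0, -0.86]},
  {"claw": 1, "travel": [0.35, -1, -0.06], "rot": [0, 0, -0.86]},
  {"claw": 1, "travel": [0.4, -1, -0.06], "rot": [0, 0, -0.86]},
  {"claw": 1, "travel": [0.4, -0.95, -0.06], "rot": [0, 0, -0.86]},
  {"claw": 1, "travel": [0.4, -0.9, -0.06], "rot": [0, 0, -0.86]},
  {"claw": 1, "travel": [0.45, -0.9, -0.06], "rot": [0, 0, -0.86]},
])

```text
time: 2.65
tcp_pos: [0.4664, -0.281, 0.2774]
tool_rot: [[0.991, 0.132, -0.0], [0.132, -0.991, -0.0], [-0.0, 0.0, -1.0]]
contact_force: [0.1, 0.6, 0.0]
finger_gap: 0.0857
```

Run:
```python
from plan import *
s=ctrl.get_state();R=s["tool_rot"];y0=np.arctan2(R[1,0],R[0,0]);print(s["time"],s["qpos"],s["tcp_pos"],np.degrees(y0))
rows,p,y=plan(s["tcp_pos"],y0,[.49,.11,.30],np.radians(86),20)
for i,r in enumerate(rows):print(i,r)
print(p,y)
```

```text
2.65 [-4.48350212e+01 -3.36879800e+00 -1.37959938e+00  9.19844924e+01
 -5.83107763e-03  3.75735273e+01] [ 0.46636251 -0.28096827  0.27739858] 7.591451167837743
0 ([0.55, -0.89, -0.06], -0.86)
1 ([0.57, -0.86, -0.05], -0.86)
2 ([0.6, -0.85, -0.06], -0.86)
3 ([0.62, -0.82, -0.06], -0.86)
4 ([0.64, -0.8, -0.05], -0.86)
5 ([0.66, -0.78, -0.06], -0.86)
6 ([0.68, -0.75, -0.06], -0.86)
7 ([0.71, -0.73, -0.05], -0.86)
8 ([0.72, -0.71, -0.06], -0.86)
9 ([0.74, -0.68, -0.06], -0.86)
10 ([0.75, -0.66, -0.05], -0.86)
11 ([0.78, -0.63, -0.06], -0.86)
12 ([0.79, -0.6, -0.05], -0.86)
13 ([0.8, -0.58, -0.06], -0.86)
14 ([0.82, -0.55, -0.06], -0.86)
15 ([0.83, -0.53, -0.05], -0.86)
16 ([0.84, -0.5, -0.06], -0.86)
17 ([0.85, -0.47, -0.06], -0.86)
18 ([0.87, -0.44, -0.05], -0.86)
19 ([0.87, -0.41, -0.06], -0.86)
[0.4900067  0.11002651 0.29999858] 86.430443777839
```

Request:
arm_command([
  {"claw": 1, "travel": [0.55, -0.9, -0.06], "rot": [0, 0, -0.86]},
  {"claw": 1, "travel": [0.55, -0.85, -0.06], "rot": [0, 0, -0.86]},
  {"claw": 1, "travel": [0.6, -0.85, -0.06], "rot": [0, 0, -0.86]},
  {"claw": 1, "travel": [0.6, -0.8, -0.06], "rot": [0, 0, -0.86]},
  {"claw": 1, "travel": [0.65, -0.8, -0.06], "rot": [0, 0, -0.86]},
  {"claw": 1, "travel": [0.65, -0.8, -0.06], "rot": [0, 0, -0.86]},
  {"claw": 1, "travel": [0.7, -0.75, -0.06], "rot": [0, 0, -0.86]},
  {"claw": 1, "travel": [0.7, -0.75, -0.06], "rot": [0, 0, -0.86]},
  {"claw": 1, "travel": [0.7, -0.7, -0.06], "rot": [0, 0, -0.86]},
  {"claw": 1, "travel": [0.75, -0.7, -0.06], "rot": [0, 0, -0.86]},
  {"claw": 1, "travel": [0.75, -0.65, -0.06], "rot": [0, 0, -0.86]},
  {"claw": 1, "travel": [0.8, -0.65, -0.06], "rot": [0, 0, -0.86]},
  {"claw": 1, "travel": [0.8, -0.6, -0.06], "rot": [0, 0, -0.86]},
  {"claw": 1, "travel": [0.8, -0.6, -0.06], "rot": [0, 0, -0.86]},
  {"claw": 1, "travel": [0.8, -0.55, -0.06], "rot": [0, 0, -0.86]},
  {"claw": 1, "travel": [0.85, -0.55, -0.05], "rot": [0, 0, -0.86]},
  {"claw": 1, "travel": [0.85, -0.5, -0.05], "rot": [0, 0, -0.86]},
  {"claw": 1, "travel": [0.85, -0.45, -0.05], "rot": [0, 0, -0.86]},
  {"claw": 1, "travel": [0.85, -0.45, -0.05], "rot": [0, 0, -0.86]},
  {"claw": 1, "travel": [0.85, -0.4, -0.05], "rot": [0, 0, -0.86]},
])

```text
time: 5.15
tcp_pos: [0.4895, 0.1104, 0.3003]
tool_rot: [[0.062, 0.998, -0.0], [0.998, -0.062, -0.0], [-0.0, 0.0, -1.0]]
contact_force: [-0.7, 0.5, 0.6]
finger_gap: 0.0853
```

Request:
arm_command([
  {"claw": 1, "travel": [0, 0, 0], "rot": [0, 0, 0]},
  {"claw": 1, "travel": [0, 0, 0], "rot": [0, 0, 0]},
])

```text
time: 5.4
tcp_pos: [0.49, 0.1092, 0.3002]
tool_rot: [[0.067, 0.998, 0.0], [0.998, -0.067, -0.0], [-0.0, 0.0, -1.0]]
contact_force: [0.4, 1.0, -0.7]
finger_gap: 0.0854
```

Run:
```python
from h import *
import pickle
s=ctrl.get_state();c=ctrl.calibration("wrist");im=ctrl.read_camera("wrist")
print(s["time"],s["qpos"],s["tcp_pos"])
pickle.dump((c,im),open("w1.pkl","wb"));cv2.imwrite("pics/w1.png",cv2.resize(im[:,:,::-1],(800,600),interpolation=cv2.INTER_CUBIC))
```

```text
5.4 [-2.38970176e+00 -1.01985146e+01 -5.31920670e+00  9.48729928e+01
 -1.75181083e-02  1.44085138e+00] [0.48998149 0.10917864 0.30023331]
```

View pics/w1.png

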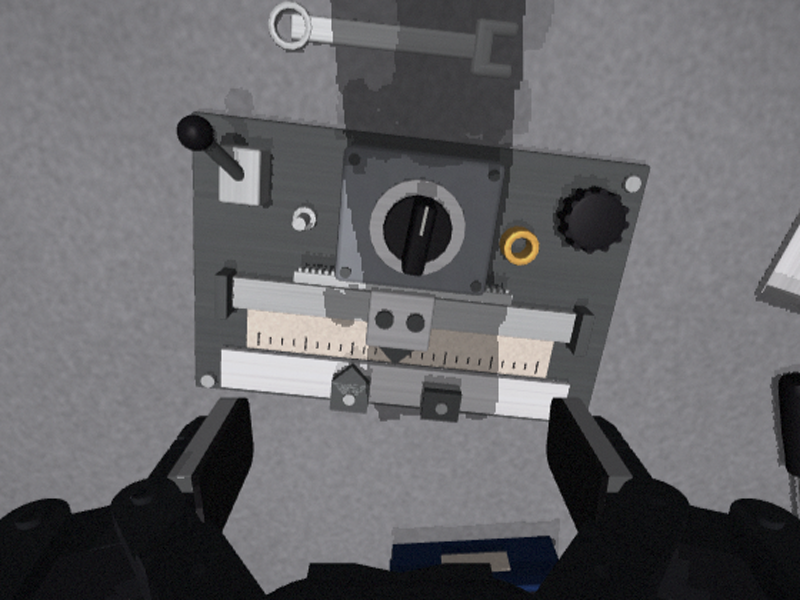

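The wrist view shows the knob bar at (424,235), the slide nose tip at about (397,363) and the index tip at about (352,365). Next I'll zoom in and measure.

```bash
cat > crop.py <<'E'
import sys,pickle,cv2
def crop(pk,out,x0,y0,x1,y1,f,g=2.0):
    c,im=pickle.load(open(pk,"rb"));a=im[y0:y1,x0:x1,::-1]
    a=cv2.convertScaleAbs(a,alpha=g)
    cv2.imwrite(out,cv2.resize(a,None,fx=f,fy=f,interpolation=cv2.INTER_CUBIC))
E
python3 -c "
from crop import *
crop('w1.pkl','pics/w1a.png',220,195,330,295,6)
crop('w1.pkl','pics/w1b.png',240,110,350,205,6,3)"
```

```text
(no output)
```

View pics/w1a.png

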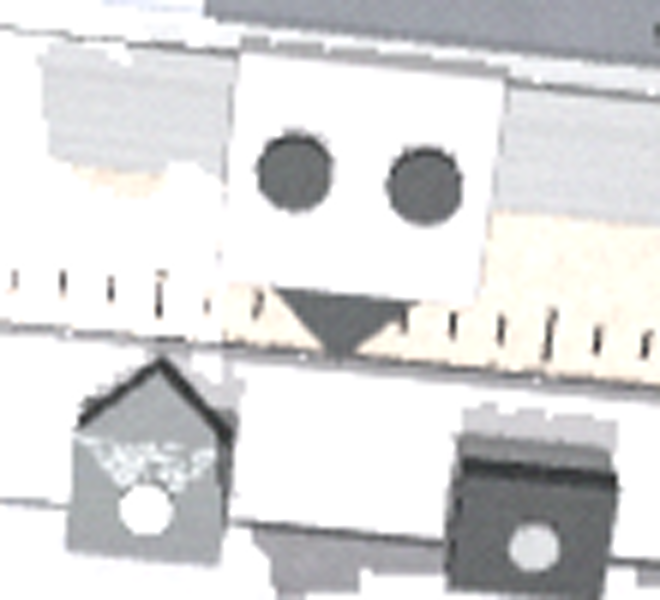

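View pics/w1b.png

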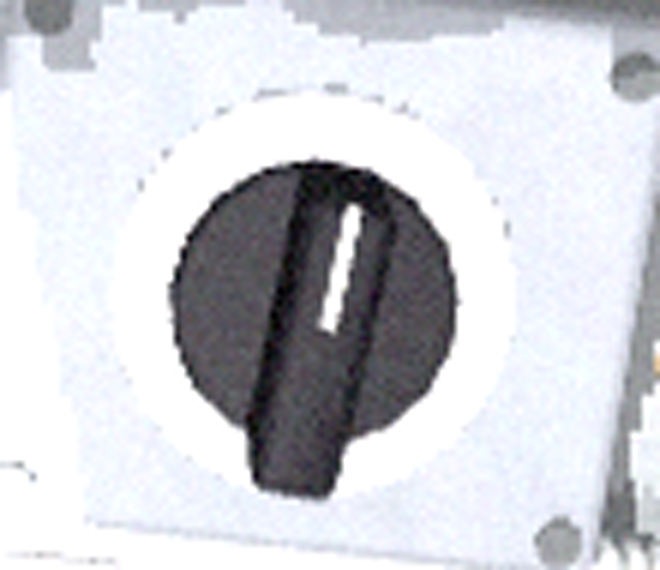

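Run:
```python
from h import *
import pickle
np.set_printoptions(precision=4,suppress=True)
c,im=pickle.load(open("w1.pkl","rb"))
print(np.array(c["extrinsics"])[:3,3])
A=lambda x,y:(220+x/6,195+y/6)
B=lambda x,y:(240+x/6,110+y/6)
P=lambda p,z:plane(c,*p,z)[:2]
st=P(A(340,358),.036);it=P(A(160,359),.036)
p1=P(A(295,172),.0485);p2=P(A(427,186),.0485)
q1=P(A(146,508),.0435);q2=P(A(534,546),.0435)
print("tips",st,it,"screws",p1,p2,"pins",q1,q2)
# slide travel axis from gib/pins
y=(q2-q1);L=np.linalg.norm(y);y/=L;print("pin dist",L,"y",y,np.degrees(np.arctan2(-y[0],y[1])))
print("dy tip",(st-it)@y,"dx",(st-it)@np.array([y[1],-y[0]]),"screw mid-pin",((p1+p2)/2-q1)@y,"screw dist",np.linalg.norm(p2-p1))
a=P(B(355,208),.104);b=P(B(328,328),.104);print("line",a,b,np.degrees(np.arctan2(*(a-b)[::-1])),np.linalg.norm(a-b))
print("disc",P(B(315,303),.070),"ring",P(B(313,302),.062))
for z in (.104,):
  print("end corners",P(B(262,490),z),P(B(335,492),z), P(B(318,180),z))
m=lambda p:P(p,.048);print("clamp",m((592/800*560,219*.7)))
```

```text
[0.4104 0.1151 0.4205]
tips [0.5924 0.0996] [0.5903 0.0646] screws [0.5486 0.0945] [0.553  0.1184] pins [0.6185 0.0597] [0.632  0.1352]
pin dist 0.07663676329288412 y [0.177  0.9842] -10.196087953458433
dy tip 0.034850475877491106 dx -0.004070488103116868 screw mid-pin 0.034009181308576136 screw dist 0.02435920734184106
line [0.4565 0.1292] [0.4739 0.1244] 164.30892149817763 0.018011402443161566
disc [0.4764 0.1235] ring [0.4777 0.1234]
end corners [0.498  0.1131] [0.499  0.1241] [0.4521 0.1241]
clamp [0.4816 0.2501]
```

Run:
```python
from h import *
import pickle
from crop import crop
crop('w1.pkl','pics/w1c.png',270,125,320,200,10,5)
c,im=pickle.load(open("w1.pkl","rb"))
B=lambda x,y:(240+x/6,110+y/6)
P=lambda p,z:plane(c,*p,z)[:2]
a=P(B(393,230),.104);b=P(B(342,470),.104);print(a,b,np.degrees(np.arctan2(*(b-a)[::-1])))
```

```text
[0.46008215 0.13461107] [0.49565633 0.12530585] -14.658577909266477
```

View pics/w1c.png

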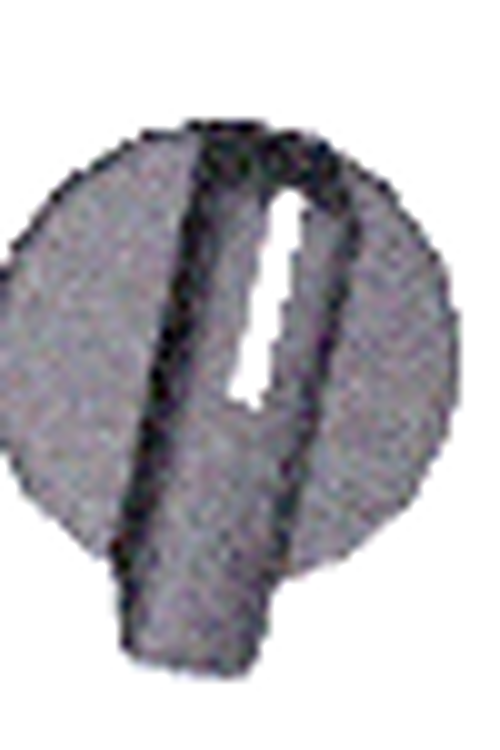

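Request:
arm_command([
  {"claw": 0.4, "travel": [0.67, -0.74, 0], "rot": [0, 0, 0]},
  {"claw": 0.4, "travel": [0, 0, 1], "rot": [0, 0, 0.76]},
  {"claw": 0.4, "travel": [0, 0, 1], "rot": [0, 0, 0.76]},
  {"claw": 0.4, "travel": [0, 0, 1], "rot": [0, 0, 0.75]},
  {"claw": 0.4, "travel": [0, 0, 1], "rot": [0, 0, 0]},
  {"claw": 0.4, "travel": [0, 0, 1], "rot": [0, 0, 0]},
  {"claw": 0.4, "travel": [0, 0, 1], "rot": [0, 0, 0]},
  {"claw": 0.4, "travel": [0, 0, 1], "rot": [0, 0, 0]},
  {"claw": 0.4, "travel": [0, 0, 1], "rot": [0, 0, 0]},
  {"claw": 0.4, "travel": [0, 0, 0.25], "rot": [0, 0, 0]},
  {"claw": 0.4, "travel": [0, 0, 0], "rot": [0, 0, 0]},
  {"claw": 0.4, "travel": [0, 0, 0], "rot": [0, 0, 0]},
])

```text
time: 6.95
tcp_pos: [0.4766, 0.1235, 0.1361]
tool_rot: [[0.246, 0.969, 0.001], [0.969, -0.246, -0.0], [0.0, 0.001, -1.0]]
contact_force: [0.1, 0.0, 0.2]
finger_gap: 0.0597
```

Run:
```python
from h import *
import pickle
from crop import crop
s=ctrl.get_state();print(s["time"],s["tcp_pos"],s["finger_gap"],s["qpos"])
for n in("wrist","side","scene"):
    c=ctrl.calibration(n);im=ctrl.read_camera(n);pickle.dump((c,im),open(n+"2.pkl","wb"))
crop("wrist2.pkl","pics/wr2.png",0,0,560,420,1.42,1.5)
a=cv2.resize(cv2.cvtColor(pickle.load(open("side2.pkl","rb"))[1][190:340,230:410],cv2.COLOR_RGB2BGR),None,fx=4,fy=4)
cv2.imwrite("pics/sd2.png",a)
```

```text
6.95 [0.47661311 0.12353333 0.13611094] 0.05965507015183342 [-7.27840495e-01 -1.26041719e+01 -2.45224184e+01  7.80058005e+01
 -4.53870861e-03  1.35069435e+01]
```

View pics/wr2.png

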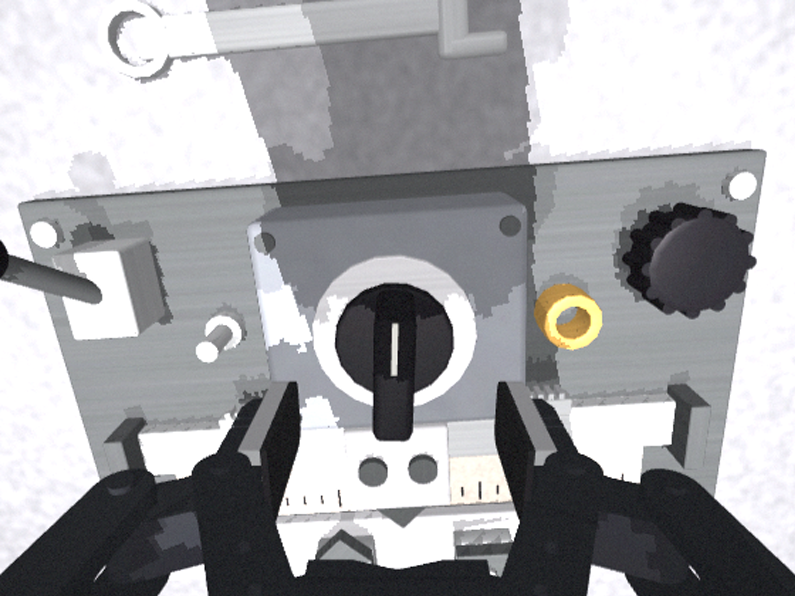

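View pics/sd2.png

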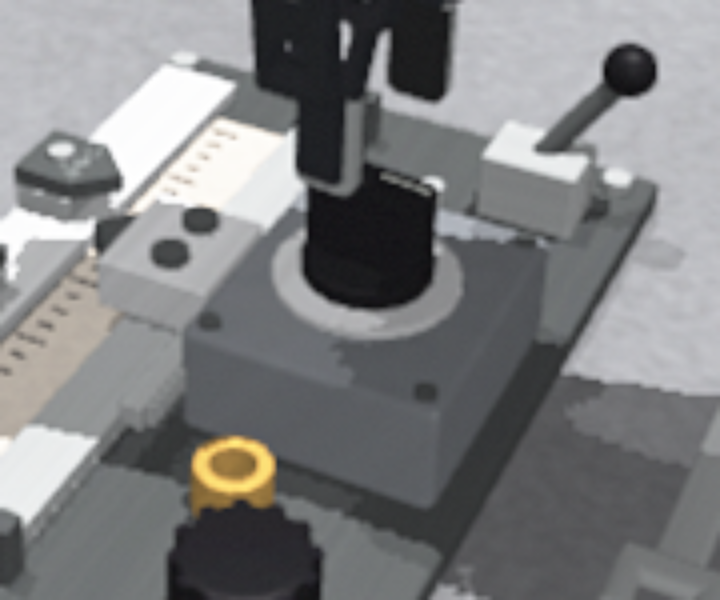

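Run:
```python
from h import *
import pickle
c,im=pickle.load(open("wrist2.pkl","rb"))
R=ctrl.get_state()["tool_rot"];t=ctrl.get_state()["tcp_pos"]
for p,z in [((393,438),.104),((394,322),.104),((394,376),.104),((394,340),.07),((375,400),.104),((414,400),.104)]:
    q=plane(c,p[0]/1.42,p[1]/1.42,z);print(p,q,(R.T@(q-t))[:2]*1000)
from crop import crop
crop("wrist2.pkl","pics/wr2b.png",210,170,350,320,4,6)
```

```text
(393, 438) [0.49709296 0.11768806 0.104     ] [-0.60496657 21.37107123]
(394, 322) [0.45580852 0.12862613 0.104     ] [ -0.154497   -21.33537968]
(394, 376) [0.47425462 0.12389758 0.104     ] [-0.20200797 -2.29293102]
(394, 340) [0.47580883 0.12333243 0.07      ] [-0.37299869 -0.68478761]
(375, 400) [0.48132396 0.11551708 0.104     ] [-6.58684687  6.62010052]
(414, 400) [0.48454881 0.12817305 0.104     ] [6.47351013 6.63385446]
```

View pics/wr2b.png

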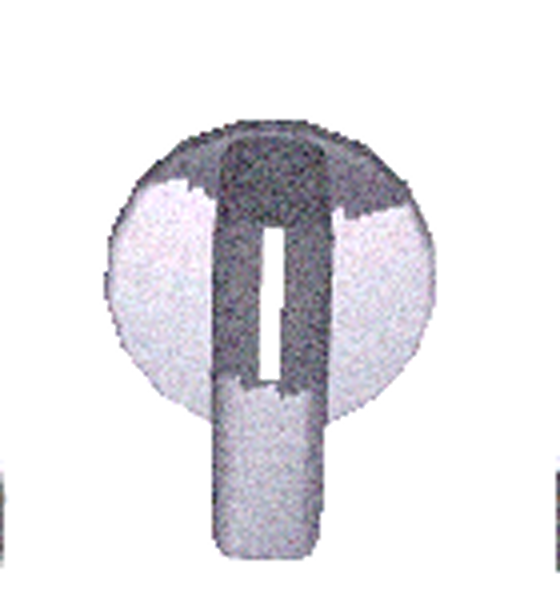

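Request:
arm_command([
  {"claw": 0.4, "travel": [-0.02, -0.02, 1], "rot": [0, 0, 0]},
  {"claw": 0.4, "travel": [0, 0, 0.9], "rot": [0, 0, 0]},
  {"claw": 0, "travel": [0, 0, 0], "rot": [0, 0, 0]},
  {"claw": -1, "travel": [0, 0, 0], "rot": [0, 0, 0]},
  {"claw": -1, "travel": [0, 0, 0], "rot": [0, 0, 0]},
  {"claw": -1, "travel": [0, 0, 0], "rot": [0, 0, 0]},
  {"claw": -1, "travel": [0, 0, 0], "rot": [0, 0, 0]},
], squeeze=50)

```text
time: 7.98
tcp_pos: [0.4759, 0.1227, 0.0982]
tool_rot: [[0.246, 0.969, 0.001], [0.969, -0.246, -0.002], [-0.001, 0.001, -1.0]]
contact_force: [-2.1, -4.8, 4.4]
finger_gap: 0.0129
```

Run:
```python
from h import *
s=ctrl.get_state();R=s["tool_rot"];print(s["time"],s["tcp_pos"],s["finger_gap"],s["contact_force"],s["moment"],np.degrees(np.arctan2(R[1,0],R[0,0])))
```

```text
7.975 [0.4758777  0.12266095 0.09818525] 0.012898926082446941 [-2.09255689 -4.77877203  4.38466467] [-0.88719018  0.52677395  0.05558928] 75.74981703327413
```

Gripped. Now I'll turn the knob clockwise in small increments, first about 0.64 rad.

Request:
arm_command([
  {"claw": -1, "travel": [0, 0, 0], "rot": [0, 0, 0.5]},
  {"claw": -1, "travel": [0, 0, 0], "rot": [0, 0, 0.5]},
  {"claw": -1, "travel": [0, 0, 0], "rot": [0, 0, 0.5]},
  {"claw": -1, "travel": [0, 0, 0], "rot": [0, 0, 0.5]},
  {"claw": -1, "travel": [0, 0, 0], "rot": [0, 0, 0.5]},
  {"claw": -1, "travel": [0, 0, 0], "rot": [0, 0, 0.5]},
])

```text
time: 8.72
tcp_pos: [0.476, 0.1228, 0.0982]
tool_rot: [[0.471, 0.882, 0.001], [0.882, -0.471, -0.001], [-0.001, 0.001, -1.0]]
contact_force: [-2.6, -2.5, 3.9]
finger_gap: 0.0133
```

```bash
cat > st.py <<'E'
from h import *
s=ctrl.get_state();R=s["tool_rot"];print(s["time"],s["tcp_pos"],s["finger_gap"],s["contact_force"],"tool",R.T@s["contact_force"],s["moment"],np.degrees(np.arctan2(R[1,0],R[0,0])),s["qpos"][5])
E
python3 st.py
```

```text
8.725 [0.47596987 0.12283366 0.09819038] 0.01327204977810343 [-2.63267874 -2.48665387  3.86379605] tool [-3.43492094 -1.14786759 -3.86355831] [-0.60250934  0.34853487  0.00783596] 61.931313530848705 27.28877022455271
```

Request:
arm_command([
  {"claw": -1, "travel": [0, 0, 0], "rot": [0, 0, 0.5]},
  {"claw": -1, "travel": [0, 0, 0], "rot": [0, 0, 0.5]},
  {"claw": -1, "travel": [0, 0, 0], "rot": [0, 0, 0.5]},
  {"claw": -1, "travel": [0, 0, 0], "rot": [0, 0, 0.5]},
  {"claw": -1, "travel": [0, 0, 0], "rot": [0, 0, 0.5]},
  {"claw": -1, "travel": [0, 0, 0], "rot": [0, 0, 0.5]},
  {"claw": -1, "travel": [0, 0, 0], "rot": [0, 0, 0.5]},
  {"claw": -1, "travel": [0, 0, 0], "rot": [0, 0, 0.5]},
  {"claw": -1, "travel": [0, 0, 0], "rot": [0, 0, 0.5]},
  {"claw": -1, "travel": [0, 0, 0], "rot": [0, 0, 0.5]},
  {"claw": -1, "travel": [0, 0, 0], "rot": [0, 0, 0]},
  {"claw": -1, "travel": [0, 0, 0], "rot": [0, 0, 0]},
])

```text
time: 10.22
tcp_pos: [0.4763, 0.1231, 0.0982]
tool_rot: [[0.776, 0.631, 0.002], [0.631, -0.776, -0.0], [0.001, 0.001, -1.0]]
contact_force: [-0.7, -2.2, 5.6]
finger_gap: 0.0132
```

```bash
python3 st.py
python3 - <<'E'
from h import *
import pickle
from crop import crop
for n in("wrist","side","scene"):
    c=ctrl.calibration(n);im=ctrl.read_camera(n);pickle.dump((c,im),open(n+"3.pkl","wb"))
crop("wrist3.pkl","pics/wr3.png",0,0,560,420,1.42,1.5)
crop("side3.pkl","pics/sd3.png",180,190,320,320,5,1.2)
crop("scene3.pkl","pics/sc3.png",250,190,370,290,6,1.2)
E
```

```text
10.225 [0.47625664 0.12309841 0.09820781] 0.01316244233141224 [-0.70918347 -2.16994434  5.57090496] tool [-1.91417662  1.24298573 -5.57113059] [-0.36005374  0.14383066 -0.06344077] 39.13878704013805 50.09135155204111
```

View pics/wr3.png

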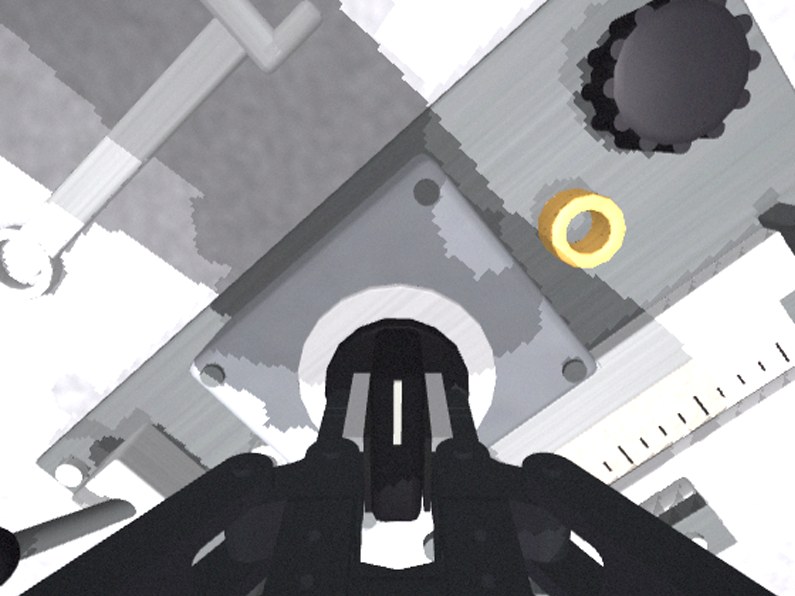

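View pics/sd3.png

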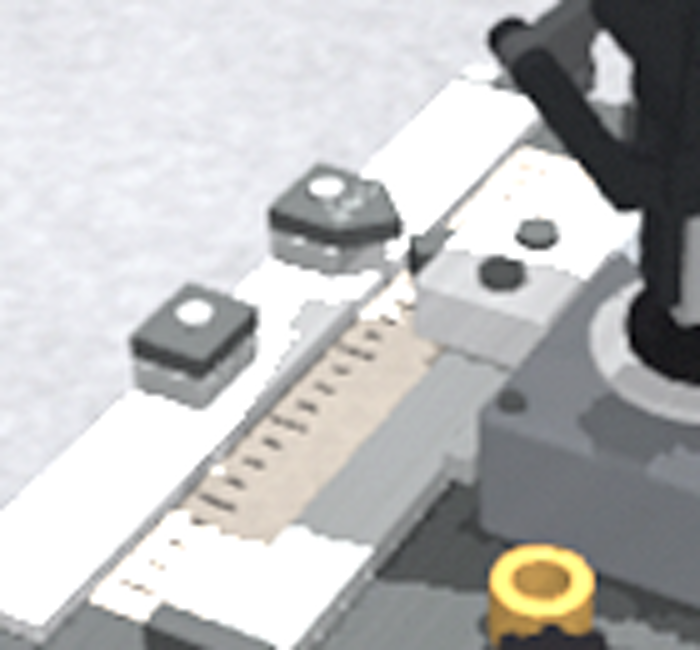

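View pics/sc3.png

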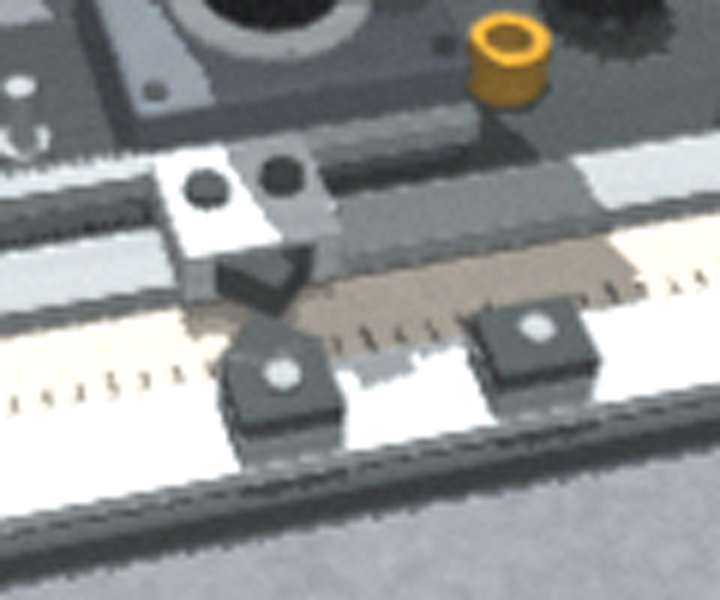

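Run:
```python
from h import *
S=ctrl.calibration("scene");y=np.array([.177,.984])
P=lambda p,z:plane(S,*p,z)[:2]
s=lambda x,y:(195+x/3.6,150+y/3.6); t=lambda x,y:(250+x/6,190+y/6)
f=lambda a,b,c:(((P(a,.0485)+P(b,.0485))/2-P(c,.0435))@y)
print(f(s(369,247),s(413,240),s(368,367)), f(t(207,187),t(282,173),t(283,373)))
D=ctrl.calibration("side")
P=lambda p,z:plane(D,*p,z)[:2]
d=lambda x,y:(150+x/3,190+y/3);e=lambda x,y:(180+x/5,190+y/5)
print(f(d(367,188),d(390,163),d(286,111)), f(e(502,273),e(538,233),e(326,187)))
```

```text
0.03370252285027203 0.009055058653496971
0.03456862381841813 0.009774255077842176
```

Request:
arm_command([
  {"claw": -1, "travel": [0, 0, 0], "rot": [0, 0, 0.5]},
  {"claw": -1, "travel": [0, 0, 0], "rot": [0, 0, 0.5]},
  {"claw": -1, "travel": [0, 0, 0], "rot": [0, 0, 0.5]},
  {"claw": -1, "travel": [0, 0, 0], "rot": [0, 0, 0.5]},
  {"claw": -1, "travel": [0, 0, 0], "rot": [0, 0, 0.3]},
  {"claw": -1, "travel": [0, 0, 0], "rot": [0, 0, 0.3]},
  {"claw": -1, "travel": [0, 0, 0], "rot": [0, 0, 0]},
  {"claw": -1, "travel": [0, 0, 0], "rot": [0, 0, 0]},
])

```text
time: 11.38
tcp_pos: [0.4764, 0.1232, 0.0982]
tool_rot: [[0.889, 0.457, 0.002], [0.457, -0.889, -0.0], [0.002, 0.001, -1.0]]
contact_force: [0.3, -1.1, 5.0]
finger_gap: 0.013
```

```bash
python3 st.py
python3 - <<'E'
from h import *
import pickle
from crop import crop
for n in("side","scene"):
    c=ctrl.calibration(n);im=ctrl.read_camera(n);pickle.dump((c,im),open(n+"4.pkl","wb"))
crop("side4.pkl","pics/sd4.png",220,200,320,270,8,1.)
crop("scene4.pkl","pics/sc4.png",260,200,340,270,8,1.)
E
```

```text
11.375 [0.4763869  0.12319292 0.0981979 ] 0.012994414796059211 [ 0.29111986 -1.12350427  5.00432771] tool [-0.24688317  1.13753497 -5.00353589] [-0.26358367 -0.0875746  -0.09229248] 27.22363970759923 62.01010152911363
```

View pics/sd4.png

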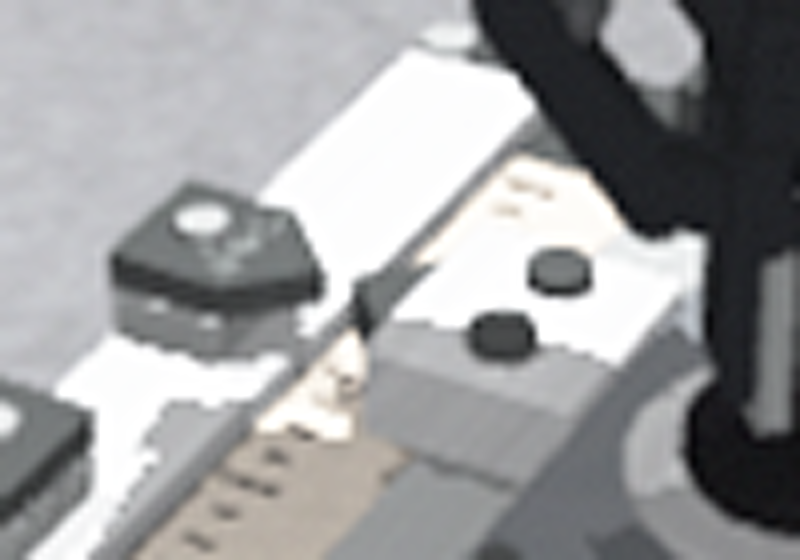

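View pics/sc4.png

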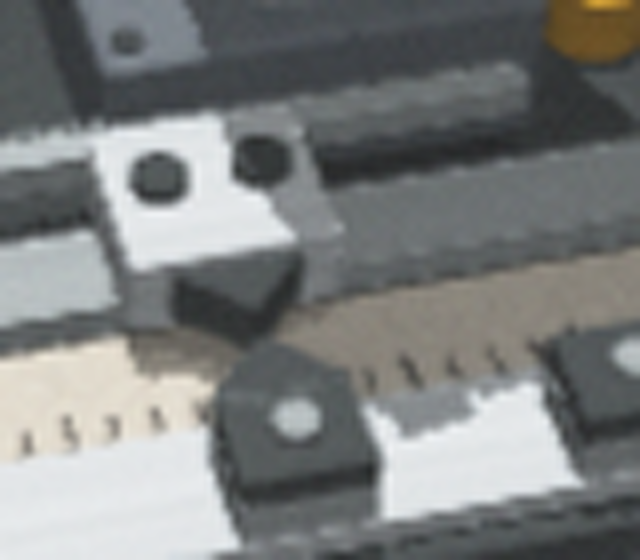

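Run:
```python
from h import *
S=ctrl.calibration("scene");y=np.array([.177,.984])
f=lambda a,b,c:(((P(a,.0485)+P(b,.0485))/2-P(c,.0435))@y)
P=lambda p,z:plane(S,*p,z)[:2]
t=lambda x,y:(260+x/8,200+y/8)
print(f(t(159,178),t(263,158),t(296,418)))
D=ctrl.calibration("side")
P=lambda p,z:plane(D,*p,z)[:2]
e=lambda x,y:(220+x/8,200+y/8)
print(f(e(502,336),e(560,271),e(203,219)))
```

```text
0.0008693526025470725
0.001913800735031292
```

Request:
arm_command([
  {"claw": -1, "travel": [0, 0, 0], "rot": [0, 0, 0.35]},
  {"claw": -1, "travel": [0, 0, 0], "rot": [0, 0, 0]},
  {"claw": -1, "travel": [0, 0, 0], "rot": [0, 0, 0]},
  {"claw": 0, "travel": [0, 0, 0], "rot": [0, 0, 0]},
  {"claw": 0, "travel": [0, 0, 0], "rot": [0, 0, 0]},
  {"claw": 0, "travel": [0, 0, 0], "rot": [0, 0, 0]},
  {"claw": 0.4, "travel": [0, 0, -0.5], "rot": [0, 0, 0]},
  {"claw": 0.4, "travel": [0, 0, -1], "rot": [0, 0, 0]},
  {"claw": 0.4, "travel": [0, 0, -1], "rot": [0, 0, -1]},
  {"claw": 0.4, "travel": [0, 0, -1], "rot": [0, 0, -1]},
  {"claw": 0.4, "travel": [0, 0, -1], "rot": [0, 0, -1]},
  {"claw": 0.4, "travel": [0, 0, -1], "rot": [0, 0, -1]},
  {"claw": 0.4, "travel": [0, 0, -1], "rot": [0, 0, -1]},
  {"claw": 0.4, "travel": [0, 0, -1], "rot": [0, 0, -1]},
  {"claw": 0.4, "travel": [0, 0, -1], "rot": [0, 0, -1]},
  {"claw": 0.4, "travel": [0, 0, -0.5], "rot": [0, 0, -1]},
  {"claw": 0.4, "travel": [0, 0, 0], "rot": [0, 0, 0]},
  {"claw": 0.4, "travel": [0, 0, 0], "rot": [0, 0, 0]},
])

```text
time: 13.72
tcp_pos: [0.4754, 0.1233, 0.277]
tool_rot: [[0.467, 0.884, -0.0], [0.884, -0.467, -0.0], [-0.0, -0.0, -1.0]]
contact_force: [0.7, 0.1, 0.5]
finger_gap: 0.0598
```

```bash
python3 st.py
python3 - <<'E'
from h import *
import pickle
from crop import crop
for n in("wrist","side","scene"):
    c=ctrl.calibration(n);im=ctrl.read_camera(n);pickle.dump((c,im),open(n+"5.pkl","wb"))
crop("wrist5.pkl","pics/wr5.png",0,0,560,420,1.42,1.5)
crop("side5.pkl","pics/sd5.png",220,200,320,270,8,1.)
crop("scene5.pkl","pics/sc5.png",260,200,340,270,8,1.)
E
```

```text
13.725 [0.47542717 0.12328594 0.27700305] 0.05982092064500664 [0.68340487 0.09429743 0.45187829] tool [ 0.40253331  0.56005609 -0.45214193] [0.00428812 0.03721183 0.01213298] 62.14971861908342 27.09016865604865
```

View pics/wr5.png

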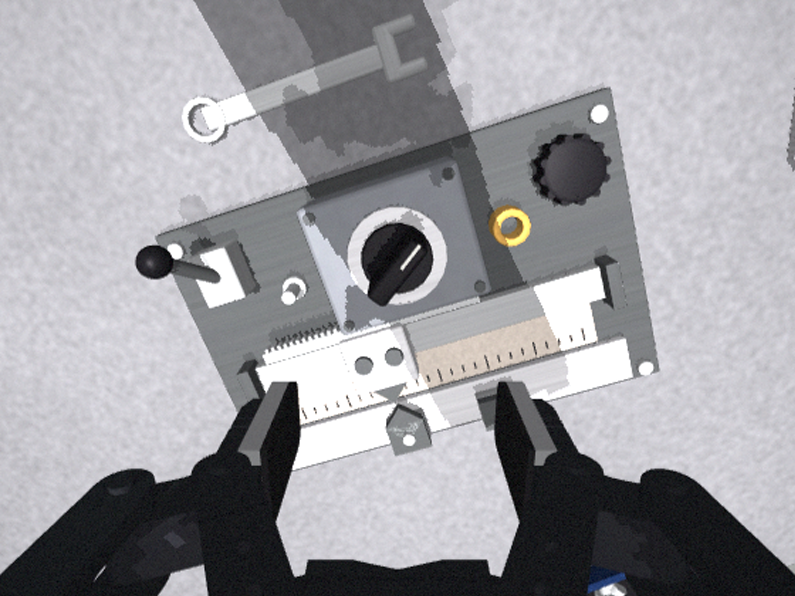

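View pics/sc5.png

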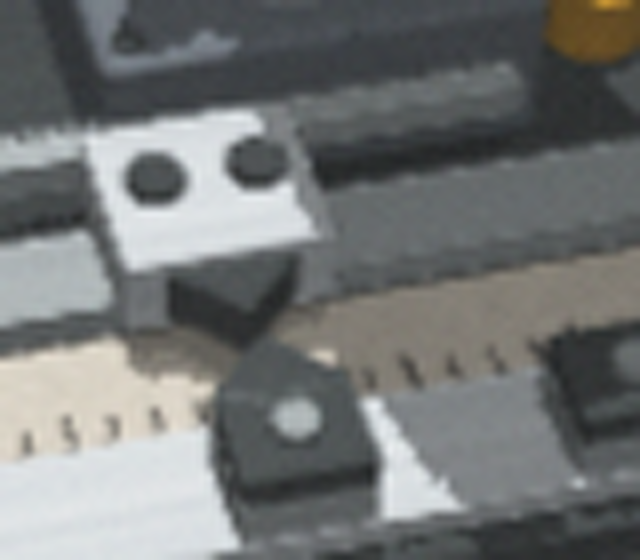

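View pics/sd5.png

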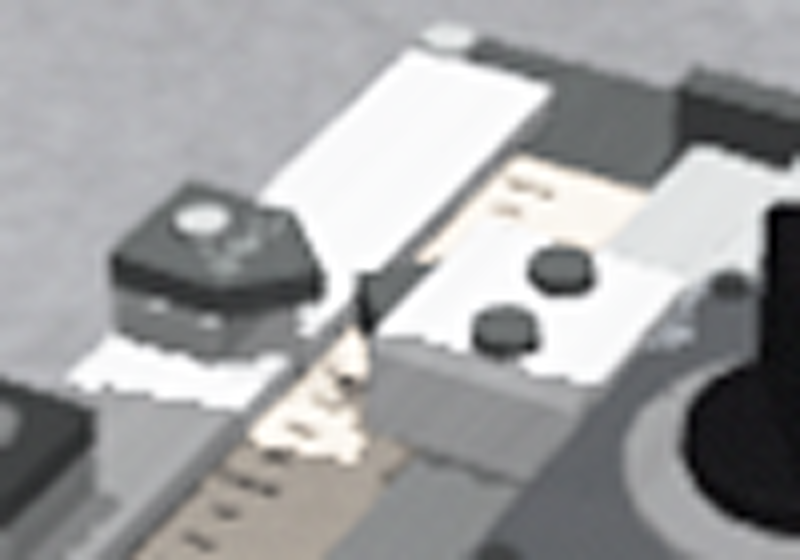

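```bash
python3 -c "
from crop import *
crop('wrist5.pkl','pics/wr5b.png',235,235,315,325,8,1.8)"
```

```text
(no output)
```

View pics/wr5b.png

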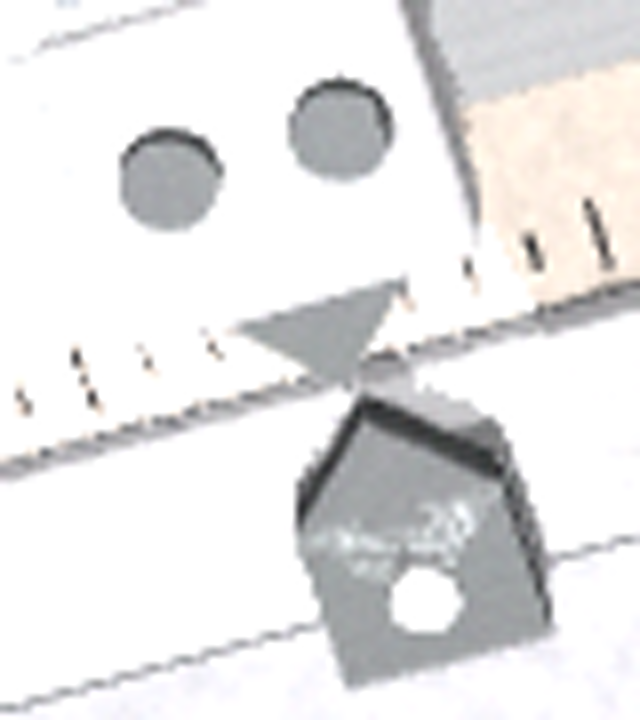

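Run:
```python
from h import *
import pickle
np.set_printoptions(precision=4,suppress=True)
c,im=pickle.load(open("wrist5.pkl","rb"))
A=lambda x,y:(235+x/8,235+y/8)
P=lambda p,z:plane(c,*p,z)[:2]
Y=np.array([.177,.984]);Y/=np.linalg.norm(Y);X=np.array([Y[1],-Y[0]])
st=A(348,388);it=A(370,406);b1=A(235,328);b2=A(405,284);s1=A(170,185);s2=A(341,135);pin=A(427,600)
# index back corners
k1=A(350,688);k2=A(553,632)
for z in(.036,.040):
  print(z,"tipdy",(P(st,z)-P(it,z))@Y*1e3,"dx",(P(st,z)-P(it,z))@X*1e3)
  print("base mid-tip",((P(b1,z)+P(b2,z))/2-P(st,z))@Y*1e3,"len",((P(b1,z)+P(b2,z))/2-P(st,z))@X*1e3,"w",np.linalg.norm(P(b1,z)-P(b2,z)))
  print("idx back mid - tip", ((P(k1,z)+P(k2,z))/2-P(it,z))@Y*1e3,((P(k1,z)+P(k2,z))/2-P(it,z))@X*1e3,"w",np.linalg.norm(P(k1,z)-P(k2,z)))
print("base mid - idx back mid",((P(b1,.036)+P(b2,.036))/2-(P(k1,.036)+P(k2,.036))/2)@Y*1e3)
for zs,zp in((.0485,.0435),(.047,.042)):
  print("screws-pin",((P(s1,zs)+P(s2,zs))/2-P(pin,zp))@Y*1e3)
# axis dirs from image
for a,b,z in((k1,k2,.04),(b1,b2,.036),(s1,s2,.0485)):
  v=P(b,z)-P(a,z);print(np.degrees(np.arctan2(v[0],v[1])))
# check with first view
c,im=pickle.load(open("w1.pkl","rb"))
A=lambda x,y:(220+x/6,195+y/6)
P=lambda p,z:plane(c,*p,z)[:2]
b1,b2=A(272,289),A(420,303);st=A(340,360);it=A(160,372)
print("v1 tip",(P(st,.036)-P(it,.036))@Y*1e3,"nose base mid-tip",((P(b1,.036)+P(b2,.036))/2-P(st,.036))@Y*1e3)
S,i5=pickle.load(open("scene5.pkl","rb"));P=lambda p,z:plane(S,*p,z)[:2]
f=lambda a,b,c:(((P(a,.0485)+P(b,.0485))/2-P(c,.0435))@Y)
t=lambda x,y:(260+x/8,200+y/8)
print("scene",f(t(155,178),t(257,160),t(296,418)))
D,i5=pickle.load(open("side5.pkl","rb"));P=lambda p,z:plane(D,*p,z)[:2]
e=lambda x,y:(220+x/8,200+y/8)
print("side",f(e(506,330),e(562,270),e(203,219)))
```

```text
0.036 tipdy -2.089359779389455 dx -3.685473867391797
base mid-tip 0.18330477776985155 len -13.519512815293805 w 0.02476818561774739
idx back mid - tip -1.4164169020794437 43.63523995592318 w 0.03105883489420978
0.04 tipdy -2.066226152208662 dx -3.644667884969027
base mid-tip 0.1812752065915556 len -13.3698232442488 w 0.024493949472456228
idx back mid - tip -1.4007341743517616 43.15210565658271 w 0.030714947970473198
base mid - idx back mid -0.4896380995401605
screws-pin -0.7533140392506108
screws-pin -0.7603530717019067
9.9667557797818
11.764154641832013
10.136626178775149
v1 tip 34.668196032284214 nose base mid-tip -0.29498991250867956
scene -0.00033696328080114635
side 0.000610899800832564
```

```bash
python3 -c "
from crop import *
crop('wrist5.pkl','pics/wr5c.png',255,260,305,295,16,1.0)
crop('w1.pkl','pics/w1d.png',225,235,297,275,11,1.5)"
```

```text
(no output)
```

View pics/wr5c.png

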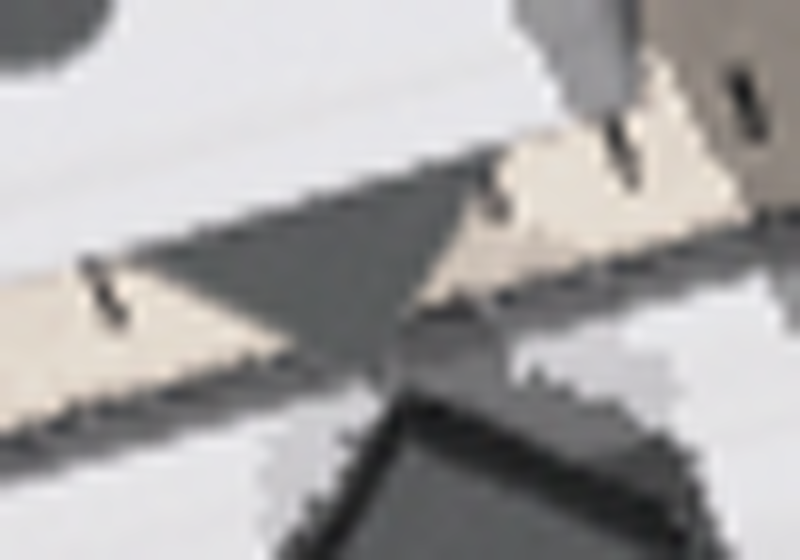

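View pics/w1d.png

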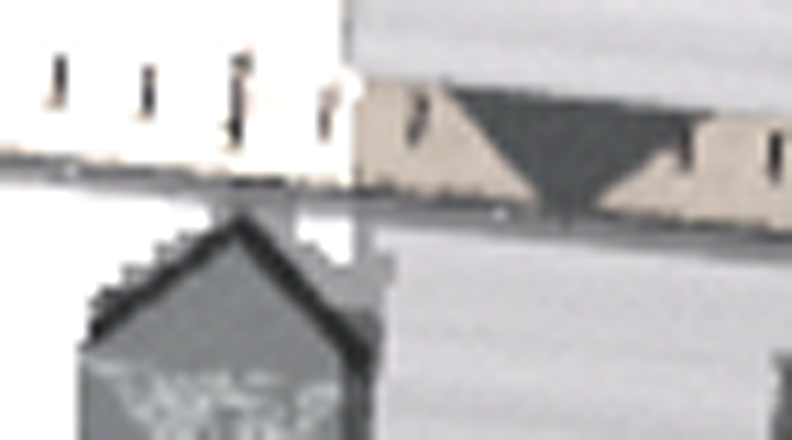

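Run:
```python
from h import *
import pickle
Y=np.array([.177,.984]);Y/=np.linalg.norm(Y);X=np.array([Y[1],-Y[0]])
for f,st,it in(("wrist5.pkl",(277.7,284.3),(280.75,287.5)),("w1.pkl",(276.5,256.1),(246.6,257.7))):
  c,im=pickle.load(open(f,"rb"))
  for z1,z2 in((.036,.036),(.04,.04),(.04,.044),(.044,.04)):
    d=plane(c,*st,z1)[:2]-plane(c,*it,z2)[:2];print(f,z1,z2,"dy",d@Y*1e3,"dx",d@X*1e3)
```

```text
wrist5.pkl 0.036 0.036 dy -2.0425795697236633 dx -4.956066506841412
wrist5.pkl 0.04 0.04 dy -2.0199638983015937 dx -4.901192379377269
wrist5.pkl 0.04 0.044 dy -2.7206955529333996 dx -2.656882222599009
wrist5.pkl 0.044 0.04 dy -1.296616572247724 dx -7.0906284086915
w1.pkl 0.036 0.036 dy 34.63040478751703 dx -5.908004249605541
w1.pkl 0.04 0.04 dy 34.27009829490184 dx -5.846535366911537
w1.pkl 0.04 0.044 dy 34.08656382577111 dx -3.8730879660741664
w1.pkl 0.044 0.04 dy 34.09332627141741 dx -7.758513885054793
```

Estimates disagree by about 2 mm (−2.0, −0.75, +0.4), so I'll look once more with the wrist camera square on to the tips and closer.

Request:
arm_command([
  {"claw": 0.4, "travel": [0.04, 1, 0.33], "rot": [0, 0, 0]},
  {"claw": 0.4, "travel": [0.04, 1, 0.33], "rot": [0, 0, 0]},
  {"claw": 0.4, "travel": [0.04, 1, 0.33], "rot": [0, 0, 0]},
  {"claw": 0.4, "travel": [0.04, 1, 0.33], "rot": [0, 0, 0]},
  {"claw": 0.4, "travel": [0.04, 1, 0.33], "rot": [0, 0, 0]},
  {"claw": 0.4, "travel": [0.04, 1, 0.33], "rot": [0, 0, 0]},
  {"claw": 0.4, "travel": [0.07, 1, 0.33], "rot": [0, 0, 0]},
  {"claw": 0.4, "travel": [0, 0, 1], "rot": [0, 0, -0.96]},
  {"claw": 0.4, "travel": [0, 0, 1], "rot": [0, 0, -0.96]},
  {"claw": 0.4, "travel": [0, 0, 1], "rot": [0, 0, -0.96]},
  {"claw": 0.4, "travel": [0, 0, 1], "rot": [0, 0, -0.96]},
  {"claw": 0.4, "travel": [0, 0, 0], "rot": [0, 0, 0]},
  {"claw": 0.4, "travel": [0, 0, 0], "rot": [0, 0, 0]},
])

```text
time: 15.5
tcp_pos: [0.6025, 0.0635, 0.1518]
tool_rot: [[0.178, 0.984, 0.0], [0.984, -0.178, -0.0], [-0.0, 0.001, -1.0]]
contact_force: [-0.3, 0.2, 0.1]
finger_gap: 0.0599
```

```bash
python3 st.py
python3 - <<'E'
from h import *
import pickle
from crop import crop
for n in("wrist",):
    c=ctrl.calibration(n);im=ctrl.read_camera(n);pickle.dump((c,im),open(n+"6.pkl","wb"))
print(c["extrinsics"])
crop("wrist6.pkl","pics/wr6.png",0,0,560,420,1.42,1.2)
E
```

```text
15.5 [0.60253258 0.063527   0.15176754] 0.05992515599257548 [-0.27032038  0.16550063  0.1170081 ] tool [ 0.11468805 -0.29542218 -0.11716165] [-0.03444897 -0.00840826 -0.00075107] 79.73733783883222 3.931857233276137
[[ 1.78875383e-01 -9.34212388e-01 -3.08627301e-01  5.23997356e-01]
 [ 9.83871650e-01  1.69980183e-01  5.57074018e-02  7.84266857e-02]
 [ 4.17980250e-04 -3.13614335e-01  9.49550354e-01  2.71953877e-01]
 [ 0.00000000e+00  0.00000000e+00  0.00000000e+00  1.00000000e+00]]
```

View pics/wr6.png

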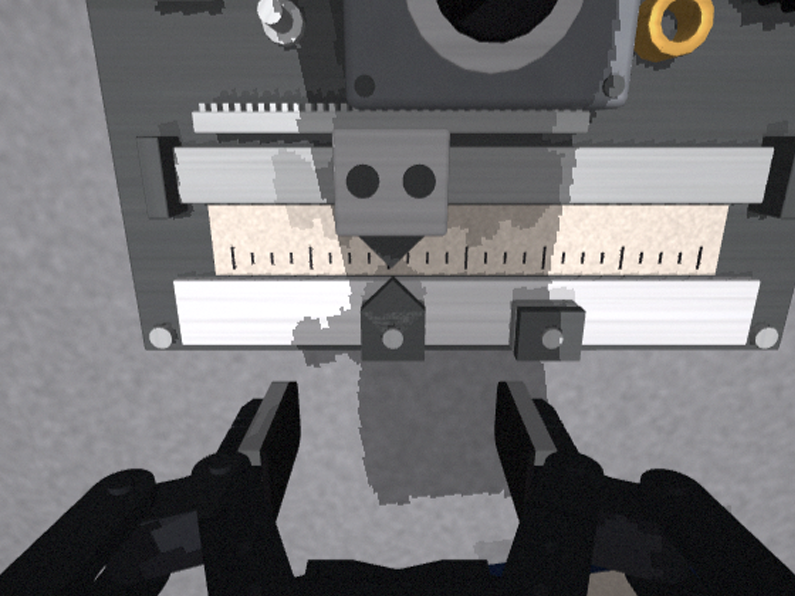

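Square view: the slide tip is at about (390,268), the index tip at about (393,279), and the slide screws' midpoint at about 390.5 against the index pin at 393. The image column corresponds directly to fixture y.

Run:
```python
from h import *
import pickle
from crop import crop
crop("wrist6.pkl","pics/wr6b.png",225,85,325,260,4.5,1.4)
crop("wrist6.pkl","pics/wr6c.png",245,160,305,245,9,1.4)
c,im=pickle.load(open("wrist6.pkl","rb"))
print(c["fx"])
```

```text
361.1512808004839
```

View pics/wr6b.png

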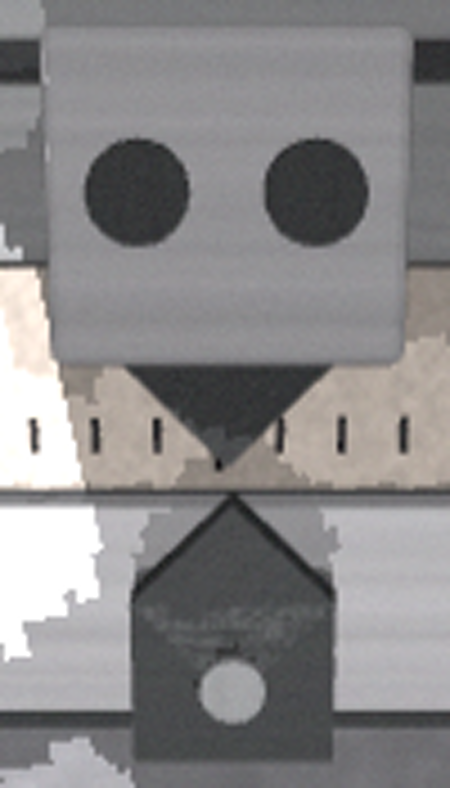

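View pics/wr6c.png

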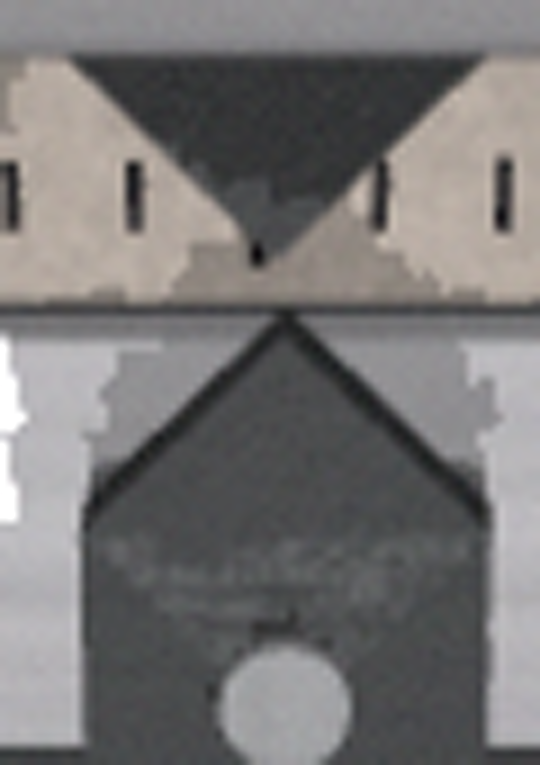

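Measured overshoot is about 0.65 mm (1 px), and all features agree. I'll regrip at the release pose and turn back about 0.016 rad.

Run:
```python
from plan import *
s=ctrl.get_state();R=s["tool_rot"];y0=np.arctan2(R[1,0],R[0,0])
rows,p,y=plan(s["tcp_pos"],y0,[.4764,.1232,.138],np.radians(25.6),12)
for i,r in enumerate(rows):print(i,r)
print(p,y)
```

```text
0 ([0.22, -0.56, 0.06], 0.98)
1 ([0.16, -0.58, 0.06], 0.98)
2 ([0.11, -0.59, 0.06], 0.98)
3 ([0.04, -0.59, 0.06], 0.98)
4 ([-0.01, -0.58, 0.05], 0.98)
5 ([-0.07, -0.59, 0.06], 0.98)
6 ([-0.13, -0.56, 0.06], 0.98)
7 ([-0.18, -0.55, 0.06], 0.98)
8 ([-0.23, -0.53, 0.06], 0.98)
9 ([-0.28, -0.5, 0.06], 0.98)
10 ([-0.33, -0.46, 0.06], 0.98)
11 ([-0.37, -0.43, 0.06], 0.98)
[0.47641346 0.12324727 0.13791153] 25.857151776468484
```

Request:
arm_command([
  {"claw": 0.4, "travel": [0.22, -0.56, 0.06], "rot": [0, 0, 0.98]},
  {"claw": 0.4, "travel": [0.16, -0.58, 0.06], "rot": [0, 0, 0.98]},
  {"claw": 0.4, "travel": [0.11, -0.59, 0.06], "rot": [0, 0, 0.98]},
  {"claw": 0.4, "travel": [0.04, -0.59, 0.06], "rot": [0, 0, 0.98]},
  {"claw": 0.4, "travel": [-0.01, -0.58, 0.05], "rot": [0, 0, 0.98]},
  {"claw": 0.4, "travel": [-0.07, -0.59, 0.06], "rot": [0, 0, 0.98]},
  {"claw": 0.4, "travel": [-0.13, -0.56, 0.06], "rot": [0, 0, 0.98]},
  {"claw": 0.4, "travel": [-0.18, -0.55, 0.06], "rot": [0, 0, 0.98]},
  {"claw": 0.4, "travel": [-0.23, -0.53, 0.06], "rot": [0, 0, 0.98]},
  {"claw": 0.4, "travel": [-0.28, -0.5, 0.06], "rot": [0, 0, 0.98]},
  {"claw": 0.4, "travel": [-0.33, -0.46, 0.06], "rot": [0, 0, 0.98]},
  {"claw": 0.4, "travel": [-0.37, -0.43, 0.06], "rot": [0, 0, 1]},
  {"claw": 0.4, "travel": [0, 0, 0], "rot": [0, 0, 0.04]},
  {"claw": 0.4, "travel": [0, 0, 0], "rot": [0, 0, 0]},
])

```text
time: 17.3
tcp_pos: [0.4766, 0.123, 0.1376]
tool_rot: [[0.901, 0.434, 0.001], [0.434, -0.901, -0.0], [0.001, 0.001, -1.0]]
contact_force: [0.5, 0.1, -0.7]
finger_gap: 0.0604
```

```bash
python3 st.py
```

```text
17.3 [0.47660894 0.12299367 0.13759533] 0.060440537760234635 [ 0.53313266  0.07164107 -0.67104813] tool [0.510547   0.16647085 0.67178694] [-0.01567844  0.002136    0.01216187] 25.736436373558185 63.472215624772716
```

Request:
arm_command([
  {"claw": 0.4, "travel": [0, 0, 1], "rot": [0, 0, 0]},
  {"claw": 0, "travel": [0, 0, 0.97], "rot": [0, 0, 0.02]},
  {"claw": -0.4, "travel": [0, 0, 0], "rot": [0, 0, 0]},
  {"claw": -1, "travel": [0, 0, 0], "rot": [0, 0, 0]},
  {"claw": -1, "travel": [0, 0, 0], "rot": [0, 0, 0]},
  {"claw": -1, "travel": [0, 0, 0], "rot": [0, 0, 0]},
  {"claw": -1, "travel": [0, 0, 0], "rot": [0, 0, 0]},
])

```text
time: 18.18
tcp_pos: [0.4761, 0.1232, 0.0976]
tool_rot: [[0.902, 0.432, 0.001], [0.432, -0.902, 0.0], [0.001, 0.0, -1.0]]
contact_force: [5.0, 2.4, -7.3]
finger_gap: 0.0133
```

```bash
python3 st.py
```

```text
18.175 [0.47611553 0.12321852 0.09757138] 0.013313963888977095 [ 4.98558481  2.36885085 -7.25719088] tool [5.51555125 0.01583796 7.26035628] [ 0.51411758 -0.7663233   0.02967065] 25.584331228253802 63.64000353051383
```

Request:
arm_command([
  {"claw": -1, "travel": [0, 0, 0], "rot": [0, 0, -0.1]},
  {"claw": -1, "travel": [0, 0, 0], "rot": [0, 0, -0.1]},
  {"claw": -1, "travel": [0, 0, 0], "rot": [0, 0, 0]},
  {"claw": -1, "travel": [0, 0, 0], "rot": [0, 0, 0]},
  {"claw": 0, "travel": [0, 0, 0], "rot": [0, 0, 0]},
  {"claw": 0, "travel": [0, 0, 0], "rot": [0, 0, 0]},
  {"claw": 0.4, "travel": [0, 0, 0], "rot": [0, 0, 0]},
  {"claw": 0.4, "travel": [0, 0, -1], "rot": [0, 0, 0]},
  {"claw": 0.4, "travel": [0, 0, -1], "rot": [0, 0, 0]},
  {"claw": 0.4, "travel": [0, 0, -0.4], "rot": [0, 0, 0]},
  {"claw": 0.4, "travel": [0, 0, 0], "rot": [0, 0, 0]},
])

```text
time: 19.55
tcp_pos: [0.4762, 0.1231, 0.1457]
tool_rot: [[0.895, 0.446, 0.001], [0.446, -0.895, -0.0], [0.001, 0.001, -1.0]]
contact_force: [-0.1, -0.4, -0.3]
finger_gap: 0.0597
```

```bash
python3 st.py
python3 - <<'E'
from plan import *
s=ctrl.get_state();R=s["tool_rot"];y0=np.arctan2(R[1,0],R[0,0])
rows,p,y=plan(s["tcp_pos"],y0,[.6025,.0635,.152],np.radians(79.8),12)
for i,r in enumerate(rows):print(i,r)
print(p,y)
E
```

```text
19.55 [0.47616871 0.12307223 0.14573482] 0.05970793780028318 [-0.13493051 -0.404669   -0.25311954] tool [-0.30143664  0.3018578   0.25308212] [-0.01064568 -0.00246488 -0.06404483] 26.492695739755153 62.725824846651854
0 ([0.4, 0.4, -0.03], -0.97)
1 ([0.36, 0.44, -0.02], -0.97)
2 ([0.31, 0.48, -0.03], -0.97)
3 ([0.27, 0.51, -0.02], -0.97)
4 ([0.22, 0.53, -0.03], -0.97)
5 ([0.17, 0.56, -0.03], -0.97)
6 ([0.11, 0.57, -0.02], -0.97)
7 ([0.06, 0.59, -0.03], -0.97)
8 ([-0.0, 0.59, -0.02], -0.97)
9 ([-0.06, 0.59, -0.03], -0.97)
10 ([-0.12, 0.59, -0.03], -0.97)
11 ([-0.18, 0.57, -0.02], -0.97)
[0.60241652 0.06348463 0.15193482] 79.84652562233737
```

Request:
arm_command([
  {"claw": 0.4, "travel": [0.4, 0.4, -0.03], "rot": [0, 0, -0.97]},
  {"claw": 0.4, "travel": [0.36, 0.44, -0.02], "rot": [0, 0, -0.97]},
  {"claw": 0.4, "travel": [0.31, 0.48, -0.03], "rot": [0, 0, -0.97]},
  {"claw": 0.4, "travel": [0.27, 0.51, -0.02], "rot": [0, 0, -0.97]},
  {"claw": 0.4, "travel": [0.22, 0.53, -0.03], "rot": [0, 0, -0.97]},
  {"claw": 0.4, "travel": [0.17, 0.56, -0.03], "rot": [0, 0, -0.97]},
  {"claw": 0.4, "travel": [0.11, 0.57, -0.02], "rot": [0, 0, -0.97]},
  {"claw": 0.4, "travel": [0.06, 0.59, -0.03], "rot": [0, 0, -0.97]},
  {"claw": 0.4, "travel": [0, 0.59, -0.02], "rot": [0, 0, -0.97]},
  {"claw": 0.4, "travel": [-0.06, 0.59, -0.03], "rot": [0, 0, -0.97]},
  {"claw": 0.4, "travel": [-0.12, 0.59, -0.03], "rot": [0, 0, -0.97]},
  {"claw": 0.4, "travel": [-0.18, 0.57, -0.02], "rot": [0, 0, -0.97]},
  {"claw": 0.4, "travel": [0, 0, 0], "rot": [0, 0, 0]},
  {"claw": 0.4, "travel": [0, 0, 0], "rot": [0, 0, 0]},
])

```text
time: 21.3
tcp_pos: [0.6015, 0.0638, 0.1509]
tool_rot: [[0.178, 0.984, -0.001], [0.984, -0.178, 0.0], [-0.0, -0.001, -1.0]]
contact_force: [-0.4, 0.5, 0.2]
finger_gap: 0.0601
```

```bash
python3 st.py
python3 - <<'E'
from h import *
import pickle
from crop import crop
for n in("wrist",):
    c=ctrl.calibration(n);im=ctrl.read_camera(n);pickle.dump((c,im),open(n+"7.pkl","wb"))
crop("wrist7.pkl","pics/wr7.png",0,0,560,420,1.42,1.2)
crop("wrist7.pkl","pics/wr7b.png",225,85,325,260,4.5,1.4)
crop("wrist7.pkl","pics/wr7c.png",245,160,305,245,9,1.4)
E
```

```text
21.3 [0.60147706 0.06378068 0.15094599] 0.06008484000617841 [-0.35906398  0.47075588  0.1547544 ] tool [ 0.39939321 -0.43724821 -0.1542272 ] [-0.02750601  0.01001981 -0.02828052] 79.75753660207648 3.9229689869536792
```

View pics/wr7b.png

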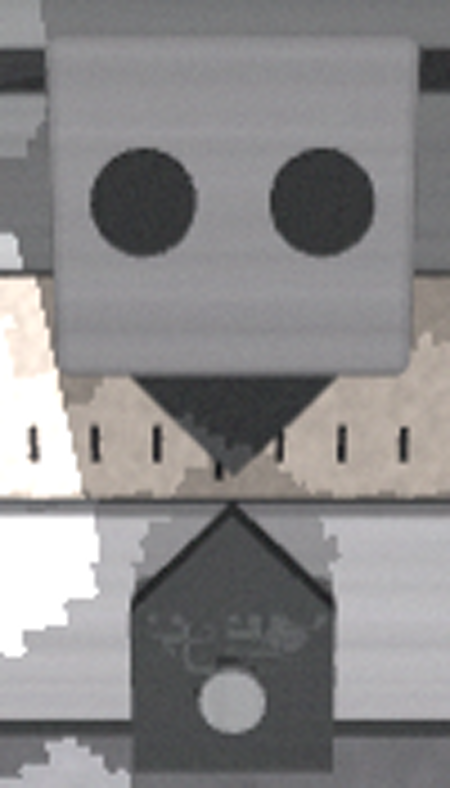

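View pics/wr7c.png

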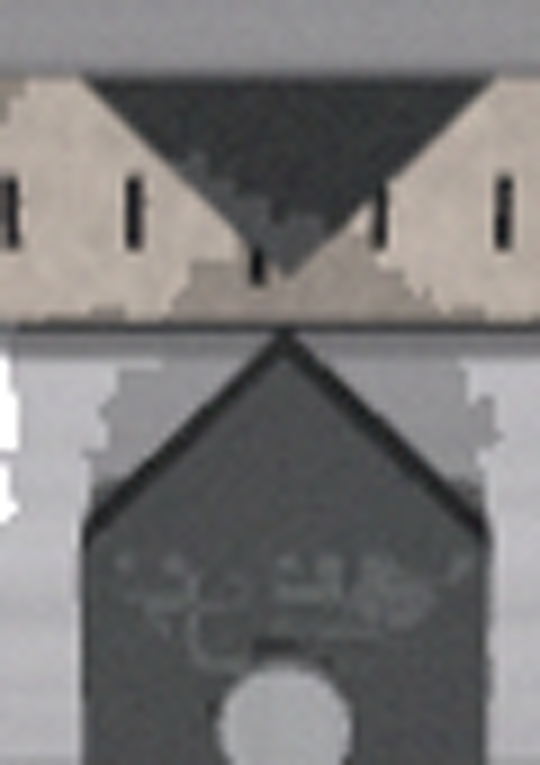

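The tips now line up at columns 286 and 287 in the 9x crop, which is under 0.1 mm. Handing in.

```bash
python3 -c "
from bench import ctrl
print(ctrl.finish_job(), ctrl.get_state()['time'])"
```

```text
the job is handed in; nothing more can be done
the job is handed in; nothing more can be done
```

The slide's pointer now stands point to point with the pointed index block. In the last wrist picture the tips agreed to about 0.1 mm across the travel.

**What I did:** I gripped the bar knob and turned it clockwise in small steps, about 0.875 rad. I then let go and looked from directly above. That showed an overshoot of about 0.65 mm, so I gripped again, turned back 0.016 rad, let go and backed off.

**Last checks:**
- **Alignment:** in the last picture the nose tips and the nose base, and the slide screws against the index pin, all lined up.
- **Forces:** every reading I took was below about 10 N. The gripper was open and clear of everything when I handed in.
- **Time:** about 21.4 s of the 32 s allowed.
- **Left alone:** I never went near the clamp knob or touched the slide. I did not measure the clamp's angle afterwards.

**Checks that disagreed:** after the first release the oblique views ranged from −2 mm to +0.6 mm. I relied on the square, close wrist view instead.

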